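# Close the pressure pot and fit the right socket to its nut

## Robot

A 6-joint arm with a two-finger parallel gripper is mounted at the origin on the work surface. World frame = base frame: x ahead of the robot, y to its left, z up, the work surface at z = 0. Lengths are in m, angles in degrees, forces in N, time in s.
With the tool pointing down it reaches from about 0.25 to 0.725 m from the base axis. Payload 9.7 kg.
Tool frame: the origin (TCP) lies at the very end of the fingers, on their centre line; the grasp point (between the pads) lies 19 mm behind it; z points along the fingers, y is the line along which they close (so a half turn about z gives the same grasp; the last joint's range is limited). The gripper opens to 85 mm and grips with 20 to 120 N. Pads are 22 mm wide; open, the fingers measure 114 mm over their backs; the gripper's body (76 mm by 85 mm) begins 54 mm behind the grasp point. The pads swing forward as they close: fully open they stand 13 mm farther back than shut.
Start: joints at [-72.708, 4.979, 10.078, 95.1, 0, 90], TCP at [0.163, -0.525, 0.231] pointing down, gripper open.
Joint ranges: [-179.16, 179.16], [-48.56, 103.87], [-65.8, 70.77], [-126.05, 130.52], [-82.76, 87.17], [-180, 180]. Speed limits (degrees/s): [127.2, 127.2, 147.25, 180, 180, 180].

## Interface

Orientations are given as [roll, pitch, yaw] about the fixed x, y, z axes, in that order (R = Rz(yaw) Ry(pitch) Rx(roll)).
In Python, from workcell import bot gives the robot as it stands.
- The arm moves only by the tool step_arm, never from a script. Its argument "targets" is a list of rows, each a list of 3 entries, a list of its own where there are three numbers: the opening, from 0 (shut) to 1 (fully open), then the shift along the world's x, y, z in mm, then the turn, a rotation vector about the world's x, y, z in rad. In form: [[grip, [tx, ty, tz], [wx, wy, wz]], ...]. A call has 1 to 8 rows; each row is the pose to reach, as a shift and turn from the pose commanded when the call began; what a row does not reach only later rows make up. A row lasts 1/10 s, in which the tool goes at most 50 mm and 8.59 degrees, less where a joint would pass 70% of its speed; a pose out of reach is approached as far as the arm can. A call with a gripper value outside its range is refused whole. The fingers move at their own pace and stop on an object; "force" is the grip in N (left out, the last holds). Time passes only in rows, so rows that repeat a pose let the fingers close. It gives the time, the measured TCP pose, the force, the opening and the grip force at its end, in the units of the state.
- bot.get_obs(): the state, without advancing time (a new reading comes with each control period).
- bot.camera(name): name is "side" or "top" or "wrist"; returns (picture, depth): 480x640x3 uint8, red, green, blue; 480x640 float32, m along the optical axis (not along the pixel's ray), 0 where there is no reading.
- bot.camera_params(name): a dict with "K" (3x3 intrinsics, pixels), "R" (3x3) and "t" (3): a world point X has camera coordinates R X + t. Camera axes: x right, y down, z forward; pixel columns grow to the right and rows downward; lengths in m; the calibration is good to about 2 mm. A picture is of the moment at which its call begins: read the wrist's pose just before it. camera_params takes no time and is no camera call; for the wrist camera it gives the pose at the moment of the call.
- bot.job_done(): hands the job in; it is judged then, once.
The state is a dict: "time": time; "q": joint angles; "qd": joint speeds; "joint_efforts": joint torques, N m; "ee_pos": TCP position; "tcp_rot": TCP orientation; "wrist_force": force on the tool from outside, world axes, zero at the start; "torque": the same for the moment, N m; "opening": finger opening in m; "grasp_force": force on a finger pad.
Only numpy, scipy, OpenCV 4.12 (cv2) and the standard library are available. Lean on these libraries where they do the work, as an engineer would, in place of code of your own. Each camera call takes 0.05 s, during which the arm holds its last target. There are 200 camera calls.

## Task

Finish closing the nearer, right-hand one (seen from the robot) of the two lab pressure pots: swing its one open bolt upright until it is fully home in the slot of the lid, then try the sockets on its nut, put any that does not fit back upright in the red tray, and with the one that fits turn the nut clockwise until it is snug. Finish while still gripping that socket, upright and fully down on the nut, with the other sockets standing in the tray and the things around left where they are.

Things in the scene. Friction and masses are not known exactly. Their poses are not given: they have to be found in the camera images.
- pot_a: One of two look-alike steel pressure pots, immovable, lid 170 mm across, fittings on it up to 200 mm high within 75 mm of the axis. Close the nearer, right-hand one (y below 0); the other waits farther out at the left (y above 0.3), left alone; which is which varies. Origin under its centre, z up. Four swing bolts: the one at the pot's own -y is open, the others are done up and fixed.
- pivot_a (a point): Pivot of pot_a's open swing bolt, 105 mm from the pot's axis, 62 mm up; axes as the pot's; swings about x. Above it, upright: 16 mm shank to 80 mm, 40 mm washer at 53 to 56 mm, nut at 56 to 72 mm. Push it home from outside, rising with its end along the arc (a level push can jam); at the end the fingers bear on the washer's rim, 20 mm out.
- bolt_a (a joint): Angle of pot_a's swing bolt: 0 = upright, home in the slot of the lid's forked ear (a stop); positive = swung out towards the pot's -y. Starts at 0.4 to 0.8. The stiff pivot (0.3 N m, some 6 N at the bolt's end) stays where it is left.
- nut_seat_a (a point): Centre of the underside of pot_a's brass hex nut, on its washer, 56 mm from the pivot; turns with nut and bolt. z along the bolt to its free end, x square to a flat. Nut 16 mm high (top 3 mm bevelled), thread 8 mm above it. It is 21 or 24 mm across flats: one pot has the one, the other pot the other, and only trying a socket tells which.
- nut_a (a joint): How far pot_a's nut is from snug (rad): 0 = snug (a stop); positive = slack, anticlockwise seen from above. Starts at 0.45 to 0.9; stays where it is left; turning takes 0.25 N m.
- pot_b: One of two look-alike steel pressure pots, immovable, lid 170 mm across, fittings on it up to 200 mm high within 75 mm of the axis. Close the nearer, right-hand one (y below 0); the other waits farther out at the left (y above 0.3), left alone; which is which varies. Origin under its centre, z up. Four swing bolts: the one at the pot's own -y is open, the others are done up and fixed.
- pivot_b (a point): Pivot of pot_b's open swing bolt, 105 mm from the pot's axis, 62 mm up; axes as the pot's; swings about x. Above it, upright: 16 mm shank to 80 mm, 40 mm washer at 53 to 56 mm, nut at 56 to 72 mm. Push it home from outside, rising with its end along the arc (a level push can jam); at the end the fingers bear on the washer's rim, 20 mm out.
- bolt_b (a joint): Angle of pot_b's swing bolt: 0 = upright, home in the slot of the lid's forked ear (a stop); positive = swung out towards the pot's -y. Starts at 0.4 to 0.8. The stiff pivot (0.3 N m, some 6 N at the bolt's end) stays where it is left.
- nut_seat_b (a point): Centre of the underside of pot_b's brass hex nut, on its washer, 56 mm from the pivot; turns with nut and bolt. z along the bolt to its free end, x square to a flat. Nut 16 mm high (top 3 mm bevelled), thread 8 mm above it. It is 21 or 24 mm across flats: one pot has the one, the other pot the other, and only trying a socket tells which.
- nut_b (a joint): How far pot_b's nut is from snug (rad): 0 = snug (a stop); positive = slack, anticlockwise seen from above. Starts at 0.45 to 0.9; stays where it is left; turning takes 0.25 N m.
- socket_21: Loose deep socket for a 21 mm nut, blue band, 0.15 to 0.3 kg, mouth down. Origin: centre of its mouth, z up. Barrel 31 mm across, 45 high; hex mouth 22.6 across flats, 30 deep. Grip its hex drive adapter, 22 across flats, 45 to 81 mm above the mouth. x is square to a flat of mouth and adapter. On its own nut it drops to the washer, with 0.15 rad of play. On a 24 nut it stops 13 to 16 mm high.
- socket_24: Loose deep socket for a 24 mm nut, green band, 0.15 to 0.3 kg, mouth down. Origin: centre of its mouth, z up. Barrel 34.5 mm across, 45 high; hex mouth 25.6 across flats, 30 deep. Grip its hex drive adapter, 22 across flats, 45 to 81 mm above the mouth. x is square to a flat of mouth and adapter. On its own nut it drops to the washer, with 0.15 rad of play. On a 21 nut it drops on but spins idly.
- socket_27: Loose deep socket for a 27 mm nut, yellow band, 0.15 to 0.3 kg, mouth down. Origin: centre of its mouth, z up. Barrel 38 mm across, 45 high; hex mouth 28.8 across flats, 30 deep. Grip its hex drive adapter, 22 across flats, 45 to 81 mm above the mouth. x is square to a flat of mouth and adapter. On either nut it drops on but spins idly.
- tray: Red socket tray, 80 x 250 mm (x, y), 14 mm high rim, floor 4 mm above the bench, does not move. Origin under its centre. The three sockets stand in a row along its y, 85 mm apart, in any order.
- jar: Bystander: white plastic sample jar, 84 mm across, 115 mm high. Origin under its centre.
- cup_a: Bystander: white paper cup, 72 mm across, 85 mm high. Origin under its centre.
- cup_b: Bystander: white paper cup, 72 mm across, 85 mm high. Origin under its centre.
- beaker: Bystander: glass beaker, 72 mm across, 95 mm high. Origin under its centre.
- spatula: Bystander: lab spatula with a black handle, 200 mm, lying along its x. Origin under its middle.
- wash_bottle: Bystander: white bottle with a red cap, 66 mm across, 170 mm high. Origin under its centre.

How it is judged:
By the outcome, as a careful person would: the job done as asked, in the order asked, and still so for the second after the job is handed in, while the arm keeps its last pose, push and grip.
It also fails if it takes over 72 s, if anything falls off the work surface, if the arm or the gripper's body presses on something with over 40 N, if the wrist force passes 120 N, or if a joint passes its speed limit or range.

## Working session

There is one attempt and no reset: what is moved stays moved. The work goes in short steps, Python scripts to look and compute and a tool call to move; the robot and the scene stay as the last step left them, time stands still between calls to the robot, and variables do not carry over. Pictures are saved under pics/ and viewed, at most 10 in all, crops included, and the job is handed in when it is done.

Besides the shell and the picture viewer there is one more tool, called after "Call:" by a JSON object that holds its "op" and its "data", one argument or row to a line. step_arm: Moves the arm, as the interface text tells. Its arguments: {"type":"object","properties":{"targets":{"type":"array","items":{"type":"array"}},"force":{"type":"number"}},"required":["targets"]}

```bash
mkdir -p pics; ls
cat > h.py <<'E'
import numpy as np, cv2
from workcell import bot
def cap(n):
    p=bot.camera_params(n); im,d=bot.camera(n); return im,d,p
def world(d,p):
    K,R,t=map(np.array,(p["K"],p["R"],p["t"]))
    v,u=np.indices(d.shape); c=np.stack([(u-K[0,2])/K[0,0]*d,(v-K[1,2])/K[1,1]*d,d],-1)
    w=(c-t)@R; w[d<=0]=np.nan; return w
def save(n,im): cv2.imwrite("pics/"+n+".png",cv2.cvtColor(im,cv2.COLOR_RGB2BGR))
E
python3 - <<'E'
from h import *
for n in("top","side"):
    im,d,p=cap(n); save(n,im); np.savez(""+n,im=im,d=d,w=world(d,p)); print(n,p)
print(bot.get_obs())
E
```

```text
pics
top {'K': array([[454.52606238,   0.        , 311.33697279],
       [  0.        , 454.52606238, 234.24315909],
       [  0.        ,   0.        ,   1.        ]]), 'R': array([[ 0.0430312 , -0.99906095,  0.00505351],
       [-0.97567454, -0.04311114, -0.21494329],
       [ 0.21495931,  0.00431869, -0.97661346]]), 't': array([0.02198788, 0.61933856, 1.01249702])}
side {'K': array([[616.04699913,   0.        , 317.09078771],
       [  0.        , 616.04699913, 241.81242933],
       [  0.        ,   0.        ,   1.        ]]), 'R': array([[ 0.96337139, -0.26768301, -0.01616697],
       [-0.2180097 , -0.74664272, -0.6284874 ],
       [ 0.15616444,  0.60899134, -0.77765173]]), 't': array([-0.54443581,  0.22140564,  1.48931102])}
{'time': 0.1, 'q': array([-7.27095958e+01,  5.00850628e+00,  1.00392397e+01,  9.51007801e+01,
        3.10626822e-04,  8.99995995e+01]), 'qd': array([-0.05504758, -0.10065932,  0.01383535,  0.05702274,  0.05521216,
       -0.00819575]), 'joint_efforts': array([ 4.95636286e-04, -5.21560371e+01,  4.65652335e+01,  1.59992441e-02,
        1.31667707e-05, -1.83212131e-05]), 'ee_pos': array([ 0.16340649, -0.52494227,  0.23065083]), 'tcp_rot': array([-1.79929953e+02, -3.11116248e-04,  1.72908044e+01]), 'wrist_force': array([ 0.22253859,  0.52748664, -0.27567901]), 'torque': array([-0.02775766, -0.04855657,  0.04909362]), 'grasp_force': 0.0, 'opening': 0.08530365815516155}
```

View pics/top.png

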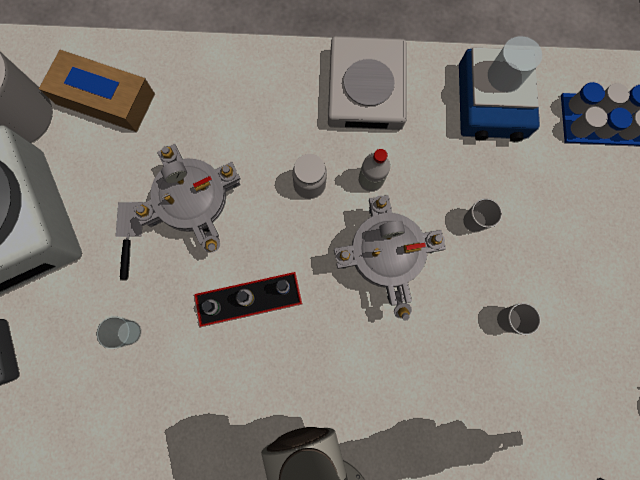

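View pics/side.png

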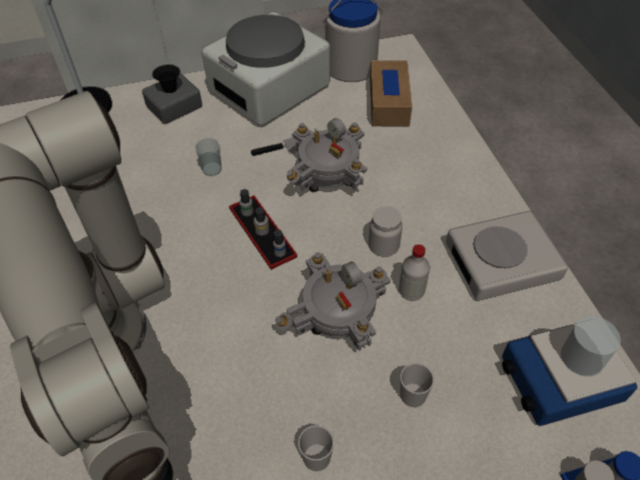

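Top view: target pot at (390,250) with its open bolt toward the robot at (402,311) and fixed nuts at (380,203), (435,240), (345,256). Tray sockets are at (210,307), (245,298), (283,286). The side view shows the tray sockets at (246,203), (261,221), (280,245). Now measuring these.

Run:
```python
from h import *
for n,box in(("top",(330,190,450,325)),("side",(270,245,390,350))):
    z=np.load(n+".npz"); im,w=z["im"],z["w"]
    hsv=cv2.cvtColor(im,cv2.COLOR_RGB2HSV)
    m=cv2.inRange(hsv,(10,90,60),(28,255,255))
    k,l,s,c=cv2.connectedComponentsWithStats(m)
    for i in range(1,k):
        if s[i,4]>12 and box[0]<c[i][0]<box[2] and box[1]<c[i][1]<box[3]:
            q=w[l==i]; print(n,c[i].round(1),s[i,4],np.nanmedian(q,0).round(4),np.nanmin(q,0).round(3),np.nanmax(q,0).round(3))
z=np.load("top.npz"); im,w=z["im"],z["w"]
# lid: flat at height with circle fit ; list heights
sub=w[190:325,330:450].reshape(-1,3); sub=sub[~np.isnan(sub[:,2])]
print(np.histogram(sub[:,2],bins=np.arange(0,.21,.01)))
for n in("top","side"):
    z=np.load(n+".npz"); im,w=z["im"],z["w"]
    b={"top":(190,265,305,330),"side":(225,180,300,270)}[n]
    W=w[b[1]:b[3],b[0]:b[2]]
    m=(W[...,2]>.06).astype(np.uint8)
    k,l,s,c=cv2.connectedComponentsWithStats(m)
    for i in range(1,k):
        q=W[l==i]; 
        if s[i,4]>8: print(n,c[i]+b[:2],s[i,4],np.nanmedian(q,0).round(4),np.nanmax(q,0).round(3),np.nanmin(q,0).round(3))
    hsv=cv2.cvtColor(im,cv2.COLOR_RGB2HSV)
    m=(cv2.inRange(hsv,(0,150,60),(6,255,255))|cv2.inRange(hsv,(172,150,60),(180,255,255)))
    m2=np.zeros_like(m); m2[b[1]-8:b[3]+8,b[0]-8:b[2]+8]=m[b[1]-8:b[3]+8,b[0]-8:b[2]+8]
    q=w[m2>0]; q=q[~np.isnan(q[:,0])&(q[:,2]<.03)]
    r=cv2.minAreaRect(q[:,:2].astype(np.float32)*1000); print(n,"tray",r,np.median(q[:,2]))
z=np.load("side.npz"); im=z["im"]
big=np.hstack([cv2.resize(im[180:270,225:305],None,fx=4,fy=4,interpolation=2),cv2.resize(im[250:350,260:390],None,fx=3.6,fy=3.6,interpolation=2)]); save("crop1",big)
```

```text
top [380.7 203.5] 24 [ 0.6796 -0.1033  0.1351] [ 0.675 -0.117  0.118] [ 0.699 -0.097  0.137]
top [436.7 241.4] 18 [ 0.5985 -0.2302  0.1324] [ 0.595 -0.239  0.129] [ 0.608 -0.222  0.142]
top [412.6 249.8] 40 [ 0.5737 -0.1721  0.1534] [ 0.569 -0.188  0.15 ] [ 0.578 -0.157  0.166]
top [377.3 252.5] 14 [ 0.5632 -0.0949  0.1604] [ 0.56  -0.099  0.156] [ 0.566 -0.089  0.167]
top [345.2 256.8] 24 [ 0.5535 -0.0288  0.1345] [ 0.55  -0.036  0.128] [ 0.565 -0.018  0.142]
top [404.2 310.8] 52 [ 0.4439 -0.1603  0.1196] [ 0.435 -0.172  0.108] [ 0.453 -0.151  0.127]
side [317.1 259.9] 40 [ 0.5577 -0.0337  0.1306] [ 0.55  -0.039  0.118] [ 0.568 -0.023  0.139]
side [327.7 276.5] 49 [ 0.5655 -0.0981  0.1464] [ 0.562 -0.103  0.127] [ 0.572 -0.09   0.167]
side [378.5 274.2] 43 [ 0.6831 -0.1142  0.1301] [ 0.675 -0.118  0.117] [ 0.693 -0.093  0.139]
side [341.8 302. ] 58 [ 0.5754 -0.1745  0.1514] [ 0.569 -0.189  0.123] [ 0.584 -0.153  0.159]
side [283.5 321. ] 56 [ 0.444  -0.1676  0.1161] [ 0.432 -0.172  0.096] [ 0.452 -0.156  0.128]
side [362.4 327.4] 50 [ 0.6023 -0.2388  0.1313] [ 0.595 -0.244  0.116] [
[... 558 characters left out ...]
.45  0.288 0.091] [0.427 0.266 0.06 ]
top tray ((463.22125244140625, 198.294677734375), (79.7602310180664, 253.5091094970703), 15.098953247070312) 0.014428189284614692
side [294.48571429 181.14285714] 35 [0.578  0.2674 0.0992] [0.593 0.297 0.11 ] [0.56  0.256 0.061]
side [244.54901961 194.55882353] 102 [0.4389 0.2716 0.0822] [0.452 0.296 0.096] [0.427 0.262 0.06 ]
side [260.10784314 212.87254902] 102 [0.4656 0.195  0.082 ] [0.479 0.212 0.09 ] [0.453 0.186 0.06 ]
side [278.5        235.61607143] 112 [0.494  0.106  0.0818] [0.507 0.123 0.094] [0.483 0.093 0.061]
side tray ((463.48651123046875, 194.20498657226562), (79.92096710205078, 254.77947998046875), 14.797828674316406) 0.01248422853886263
```

Run:
```python
from h import *
z=np.load("side.npz"); im=z["im"]
a=cv2.resize(im[180:270,225:305],(356,400),interpolation=2); b=cv2.resize(im[250:350,265:375],(440,400),interpolation=2); save("crop1",np.hstack([a,b]))
```

```text
(no output)
```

View pics/crop1.png

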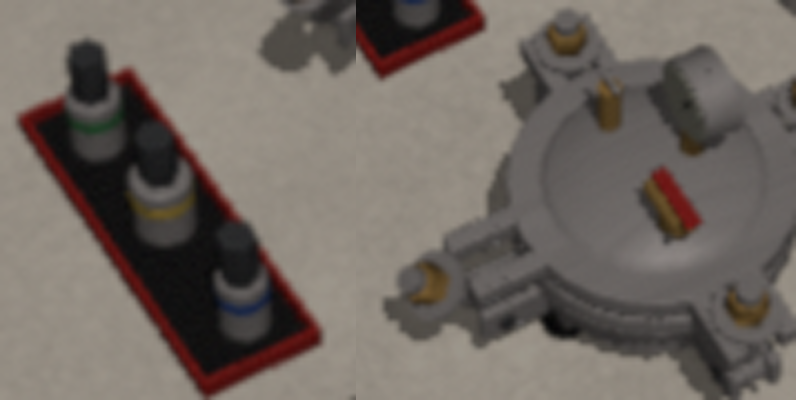

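The crop shows green (24) at the far +y end, yellow (27) in the middle and blue (21) nearest the pot. The open bolt is tilted out toward the robot. I'll take a wrist view of the bolt next.

Run:
```python
from h import *
p=bot.camera_params("wrist"); R,t=np.array(p["R"]),np.array(p["t"]); c=-R.T@t
from scipy.spatial.transform import Rotation as Ro
o=bot.get_obs(); T=Ro.from_euler("xyz",o["tcp_rot"],degrees=True).as_matrix()
print("cam in tool",T.T@(c-o["ee_pos"]),"axes in tool",(R@T).round(3),p["K"])
```

```text
cam in tool [ 7.95058502e-02  1.06183106e-04 -1.42369518e-01] axes in tool [[ 0.001  1.     0.001]
 [-0.951  0.001 -0.308]
 [-0.308 -0.001  0.951]] [[357.46037592   0.         321.05352459]
 [  0.         357.46037592 236.14309955]
 [  0.           0.           1.        ]]
```

Call:
{"op": "step_arm", "data": {
  "targets": [
    [0, [217, 360, 60], [0, 0, -0.08]],
    [0, [217, 360, 60], [0, 0, -0.08]],
    [0, [217, 360, 60], [0, 0, -0.08]],
    [0, [217, 360, 60], [0, 0, -0.08]],
    [0, [217, 360, 60], [0, 0, -0.08]],
    [0, [217, 360, 60], [0, 0, -0.08]],
    [0, [217, 360, 60], [0, 0, -0.08]],
    [0, [217, 360, 60], [0, 0, -0.08]]
  ]
}}

```text
time: 0.9
ee_pos: [0.3683, -0.1841, 0.288]
tcp_rot: [180.0, -0.0, 12.7]
wrist_force: [1.2, -0.5, -0.0]
opening: -0.0001
grasp_force: 0.0
```

```bash
sleep 0
python3 - <<'E'
from h import *
o=bot.get_obs(); im,d,p=cap("wrist"); print(o["ee_pos"],o["tcp_rot"])
w=world(d,p); np.savez("wr1",im=im,d=d,w=w); save("wr1",im)
hsv=cv2.cvtColor(im,cv2.COLOR_RGB2HSV)
m=cv2.inRange(hsv,(10,90,50),(28,255,255))
k,l,s,c=cv2.connectedComponentsWithStats(m)
for i in range(1,k):
    if s[i,4]>30:
        q=w[l==i]; print(c[i].round(1),s[i],np.nanmedian(q,0).round(4),np.nanpercentile(q,98,axis=0).round(4))
E
```

```text
[ 0.36834355 -0.184091    0.28802301] [ 1.79991897e+02 -9.43076557e-03  1.26928683e+01]
[315.  120.6] [301 110  27  25 399] [ 0.4447 -0.1614  0.1178] [ 0.4525 -0.1518  0.1229]
```

View pics/wr1.png

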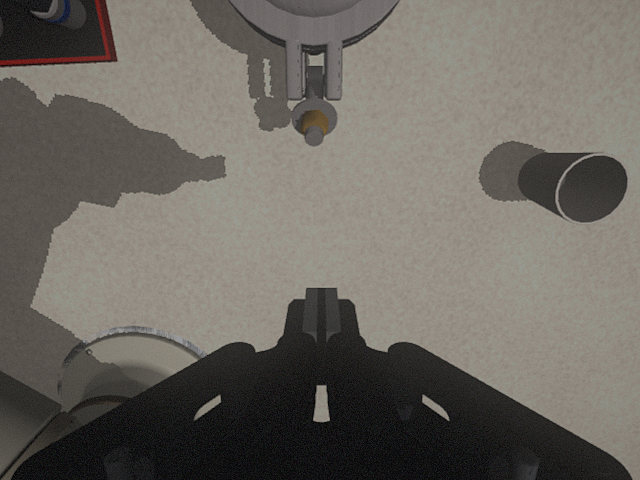

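Wrist view: shut fingers end at (321,290). The bolt end is at (315,140), its washer and nut at (315,118), and the ear's fork runs from columns 288 to 343 up to row 100.

Run:
```python
from h import *
z=np.load("wr1.npz"); im,w=z["im"],z["w"]
# ear points: rows 55-100
W=w[35:100,280:352].reshape(-1,3)
for r in range(30,104,6):
    row=w[r,280:352]; g=row[:,2]>.095
    idx=np.where(g)[0]
    if len(idx): print(r,idx+280 if 0 else (idx.min()+280,idx.max()+280),row[idx.min()].round(4),row[idx.max()].round(4),row[(idx.min()+idx.max())//2].round(4))
print("axis col 315 rows 100-150"); 
for r in range(98,150,4): print(r,w[r,315].round(4),im[r,315])
# lid circle from side+top clouds
for n in("top","side","wr1"):
    z=np.load(n+".npz"); q=z["w"].reshape(-1,3)
    c=np.array([.579,-.134]); rr=np.hypot(*(q[:,:2]-c).T)
    print(n,[ (round(a,3),int(((q[:,2]>a)&(q[:,2]<=a+.002)&(rr<.09)).sum())) for a in np.arange(.1,.13,.002)])
```

```text
30 (np.int64(281), np.int64(351)) [ 0.5049 -0.1208  0.1126] [ 0.5171 -0.1746  0.1123] [ 0.5112 -0.1476  0.1112]
36 (np.int64(280), np.int64(350)) [ 0.5006 -0.1208  0.1126] [ 0.513  -0.1749  0.1113] [ 0.5065 -0.1479  0.1136]
42 (np.int64(281), np.int64(348)) [ 0.4985 -0.1206  0.1001] [ 0.5108 -0.1746  0.0999] [ 0.5021 -0.148   0.1137]
48 (np.int64(286), np.int64(342)) [ 0.4933 -0.127   0.112 ] [ 0.5031 -0.1707  0.1123] [ 0.4997 -0.1484  0.1033]
54 (np.int64(286), np.int64(342)) [ 0.489  -0.1279  0.1124] [ 0.4992 -0.1717  0.1109] [ 0.51   -0.1441  0.0062]
60 (np.int64(286), np.int64(342)) [ 0.4848 -0.1286  0.1119] [ 0.4951 -0.1728  0.1099] [ 5.052e-01 -1.451e-01 -2.000e-04]
66 (np.int64(286), np.int64(342)) [ 0.4805 -0.1295  0.1117] [ 0.4907 -0.1738  0.1102] [ 0.4911 -0.1495  0.0666]
72 (np.int64(286), np.int64(342)) [ 0.4762 -0.1301  0.1101] [ 0.4863 -0.1749  0.111 ] [ 0.4855 -0.1508  0.0719]
78 (np.int64(287), np.int64(341)) [ 0.4718 -0.132   0.1123] [ 0.4816 -0.1751  0.1119] [ 0.4804 -0.152   0.074 ]
84 (np.int64(287), np.int64(341)) [ 0.4674 -0.1329  0.1123] [ 0.4771 -0.1762  0.112
[... 1377 characters left out ...]
4(0.104), 20), (np.float64(0.106), 35), (np.float64(0.108), 81), (np.float64(0.11), 230), (np.float64(0.112), 408), (np.float64(0.114), 476), (np.float64(0.116), 371), (np.float64(0.118), 281), (np.float64(0.12), 257), (np.float64(0.122), 312), (np.float64(0.124), 302), (np.float64(0.126), 256), (np.float64(0.128), 140)]
wr1 [(np.float64(0.1), 50), (np.float64(0.102), 53), (np.float64(0.104), 50), (np.float64(0.106), 55), (np.float64(0.108), 52), (np.float64(0.11), 959), (np.float64(0.112), 3721), (np.float64(0.114), 565), (np.float64(0.116), 278), (np.float64(0.118), 325), (np.float64(0.12), 57), (np.float64(0.122), 0), (np.float64(0.124), 0), (np.float64(0.126), 0), (np.float64(0.128), 0)]
```

Call:
{"op": "step_arm", "data": {
  "targets": [
    [0, [41, 16, -50], [0, 0, 0]],
    [0, [41, 16, -100], [0, 0, 0]],
    [0, [41, 16, -150], [0, 0, 0]],
    [0, [41, 16, -190], [0, 0, 0]],
    [0, [41, 16, -199], [0, 0, 0]],
    [0, [41, 16, -199], [0, 0, 0]]
  ]
}}

```text
time: 1.55
ee_pos: [0.4079, -0.1696, 0.0878]
tcp_rot: [-179.9, 0.1, 12.7]
wrist_force: [-1.0, -0.0, -0.5]
opening: 0.0001
grasp_force: 0.0
```

Call:
{"op": "step_arm", "data": {
  "targets": [
    [0, [6, 1.3, 0], [0, 0, 0]],
    [0, [12, 2.7, 3], [0, 0, 0]],
    [0, [15, 3.3, 5.3], [0, 0, 0]],
    [0, [18, 3.9, 7.4], [0, 0, 0]],
    [0, [20, 4.4, 9.3], [0, 0, 0]],
    [0, [22.3, 4.9, 11.2], [0, 0, 0]],
    [0, [24.5, 5.4, 12.8], [0, 0, 0]],
    [0, [27, 5.9, 14.4], [0, 0, 0]]
  ]
}}

```text
time: 2.35
ee_pos: [0.4358, -0.1649, 0.1063]
tcp_rot: [179.9, 0.0, 12.7]
wrist_force: [-12.3, -2.0, 6.7]
opening: 0.0002
grasp_force: 6.8
```

Call:
{"op": "step_arm", "data": {
  "targets": [
    [0, [2.5, 0.6, 1.4], [0, 0, 0]],
    [0, [5, 1.1, 2.6], [0, 0, 0]],
    [0, [7.5, 1.6, 3.5], [0, 0, 0]],
    [0, [10, 2.2, 4.2], [0, 0, 0]],
    [0, [10, 2.2, 4.2], [0, 0, 0]]
  ]
}}

```text
time: 2.85
ee_pos: [0.4465, -0.1627, 0.1123]
tcp_rot: [179.8, -0.1, 12.7]
wrist_force: [-13.8, -0.5, 16.4]
opening: 0.0001
grasp_force: 10.9
```

Call:
{"op": "step_arm", "data": {
  "targets": [
    [0, [1, 0.2, 0], [0, 0, 0]],
    [0, [2, 0.4, 0], [0, 0, 0]],
    [0, [3, 0.6, 0], [0, 0, 0]],
    [0, [3, 0.6, 0], [0, 0, 0]]
  ]
}}

```text
time: 3.25
ee_pos: [0.4497, -0.1621, 0.1133]
tcp_rot: [179.8, -0.2, 12.7]
wrist_force: [-16.1, 1.4, 23.6]
opening: 0.0
grasp_force: 13.9
```

Call:
{"op": "step_arm", "data": {
  "targets": [
    [0, [1, 0.2, 0], [0, 0, 0]],
    [0, [2, 0.4, 0], [0, 0, 0]],
    [0, [3, 0.6, 0], [0, 0, 0]],
    [0, [3, 0.6, 0], [0, 0, 0]]
  ]
}}

```text
time: 3.65
ee_pos: [0.4511, -0.1619, 0.1111]
tcp_rot: [179.8, 0.1, 12.6]
wrist_force: [-16.3, -4.0, 11.4]
opening: 0.0001
grasp_force: 8.9
```

Run:
```python
from h import *
o=bot.get_obs(); im,d,p=cap("wrist"); print(o["ee_pos"],o["wrist_force"],o["torque"])
w=world(d,p); np.savez("wr2",im=im,d=d,w=w)
a=cv2.resize(im[100:340,220:420],(500,600),interpolation=2)
save("wr2",a)
```

```text
[ 0.45113792 -0.16188861  0.11111686] [-16.32003022  -4.01123364  11.36829586] [-7.30184622e-01  3.43014615e+00 -1.78203653e-03]
```

View pics/wr2.png

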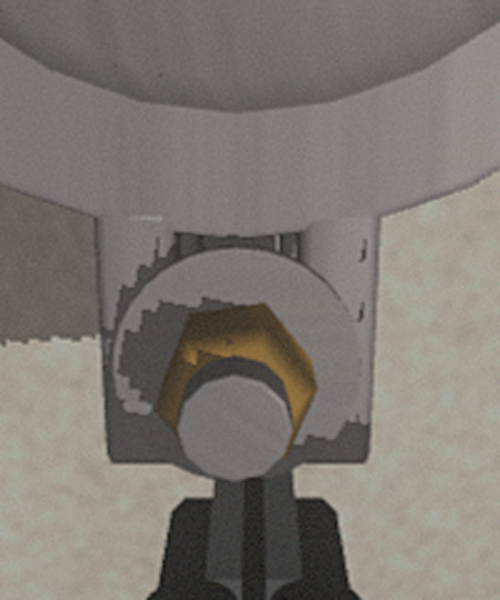

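The crop shows the bolt nearly upright over the fork: bolt end at crop (235,430), nut at (240,370), fingers bearing from below at (255,490). I'll push on a little to find the stop.

Call:
{"op": "step_arm", "data": {
  "targets": [
    [0, [1.5, 0.3, 0], [0, 0, 0]],
    [0, [3, 0.6, 0], [0, 0, 0]],
    [0, [4, 0.8, 0], [0, 0, 0]],
    [0, [4, 0.8, 0], [0, 0, 0]]
  ]
}}

```text
time: 4.1
ee_pos: [0.4518, -0.1618, 0.1109]
tcp_rot: [179.8, 0.5, 12.6]
wrist_force: [-36.6, -7.8, 20.8]
opening: -0.0002
grasp_force: 18.8
```

```bash
cat > ht.py <<'E'
from h import *
def bolt(name):
    o=bot.get_obs(); im,d,p=cap("wrist"); w=world(d,p); np.savez(name,im=im,d=d,w=w)
    q=w.reshape(-1,3); c=np.array([.477,-.1535]); rr=np.hypot(*(q[:,:2]-c).T)
    t=q[(q[:,2]>.133)&(q[:,2]<.15)&(rr<.03)]
    print("pose",o["ee_pos"],o["wrist_force"].round(1)); print("end",len(t),np.median(t,0).round(4),np.percentile(t,3,axis=0).round(4),np.percentile(t,97,axis=0).round(4))
    ws=q[(abs(q[:,2]-.115)<.005)&(rr<.03)]; print("washer z",np.median(ws,0).round(4))
    u=np.array([.977,.213]); 
    f=q[(abs(q[:,2]-.1155)<.003)&(rr<.024)]
    A=np.c_[f[:,:2]-c,np.ones(len(f))]; print("plane tilt",np.linalg.lstsq(A,f[:,2],rcond=None)[0])
    A=np.c_[t[:,:2]-c,np.ones(len(t))]; print("end tilt",np.linalg.lstsq(A,t[:,2],rcond=None)[0])
if __name__=="__main__":
    import sys; bolt(sys.argv[1])
E
python3 ht.py wr3
```

```text
pose [ 0.45177601 -0.16176087  0.11086998] [-36.6  -7.8  20.8]
end 4053 [ 0.4762 -0.1553  0.1415] [ 0.4532 -0.1705  0.1333] [ 0.4885 -0.1452  0.1487]
washer z [ 0.4899 -0.1496  0.1171]
plane tilt [0.03683512 0.0096533  0.11654838]
end tilt [-0.13947538 -0.00726142  0.14021069]
```

Call:
{"op": "step_arm", "data": {
  "targets": [
    [0, [-25, -5.5, 0], [0, 0, 0]],
    [0, [-45, -9.8, 10], [0, 0, 0]],
    [0, [-45, -9.8, 60], [0, 0, 0]],
    [0, [-30, -6, 86], [0, 0, 0]],
    [0, [0, 3, 86], [0, 0, 0]],
    [0, [0, 3, 86], [0, 0, 0]],
    [0, [0, 3, 86], [0, 0, 0]]
  ]
}}

```text
time: 4.85
ee_pos: [0.4571, -0.157, 0.1955]
tcp_rot: [179.9, -0.1, 12.7]
wrist_force: [-0.5, 0.2, -0.7]
opening: 0.0003
grasp_force: 0.0
```

```bash
python3 ht.py wr4
python3 - <<'E'
from h import *
im=np.load("wr4.npz")["im"]; save("wr4",cv2.resize(im[120:320,220:420],(600,600),interpolation=2))
E
```

```text
pose [ 0.45705884 -0.15698714  0.1955328 ] [-0.5  0.2 -0.7]
end 810 [ 0.4821 -0.1524  0.1415] [ 0.474  -0.1611  0.1332] [ 0.4888 -0.1444  0.1429]
washer z [ 0.4879 -0.15    0.1171]
plane tilt [0.02543293 0.00220004 0.11665221]
end tilt [-0.28628236 -0.05992817  0.1411309 ]
```

View pics/wr4.png

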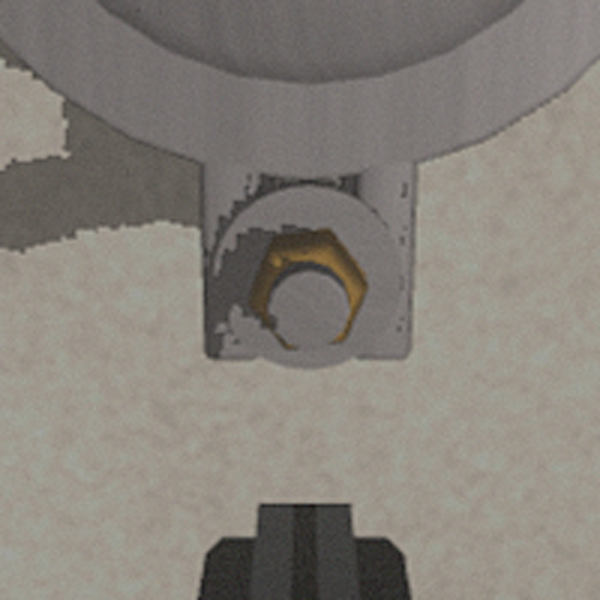

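The crop shows the bolt upright in the fork: end disk at crop (310,307), washer circle centred at about (306,276), brass hex corners near (327,228) and (368,285). I'll fit the nut's centre, angle and size.

```bash
cat > fit.py <<'E'
from h import *
from scipy.optimize import differential_evolution as DE
p=bot.camera_params("wrist"); K,R,t=map(np.array,(p["K"],p["R"],p["t"]))
im=np.load("wr4.npz")["im"]; S=4; x0,y0=280,180; N=90
P=lambda X:(lambda c:(c[:,:2]/c[:,2:]*[K[0,0],K[1,1]]+K[:2,2]))(np.atleast_2d(X)@R.T+t)
def ray(u,v,z):
    c=-R.T@t; d=R.T@np.linalg.inv(K)@[u,v,1]; return c+d*(z-c[2])/d[2]
print("end",ray(323.3,222.3,.142),"washer",ray(322,212,.118))
f=im[y0:y0+N,x0:x0+N].astype(float)
f=cv2.resize(im[y0:y0+N,x0:x0+N],None,fx=S,fy=S,interpolation=cv2.INTER_CUBIC).astype(float)
sat=(f[...,0]-f[...,2])/(f.max(-1)+20); m=(sat>.22).astype(np.uint8)
k,l,s,c=cv2.connectedComponentsWithStats(m); m=(l==1+np.argmax(s[1:,4])).astype(np.uint8); print(s[1:,4].max())
def hexp(cx,cy,a,af,z): 
    th=a+np.pi/6+np.arange(6)*np.pi/3; r=af/np.sqrt(3); return np.c_[cx+r*np.cos(th),cy+r*np.sin(th),np.full(6,z)]
def circ(cx,cy,r,z):
    th=np.arange(36)*np.pi/18; return np.c_[cx+r*np.cos(th),cy+r*np.sin(th),np.full(36,z)]
def draw(ps,v,img):
    q=((P(ps)-[x0,y0]+.5)*S-.5); cv2.fillConvexPoly(img,cv2.convexHull(np.round(q).astype(np.int32)),v)
def model(v,af):
    cx,cy,a,dz=v; g=np.zeros(m.shape,np.uint8)
    draw(np.r_[hexp(cx,cy,a,af,.118+dz),hexp(cx,cy,a,af,.131+dz),circ(cx,cy,af/2-.0003,.134+dz)],1,g)
    draw(np.r_[circ(cx,cy,.008,.134+dz),circ(cx,cy,.008,.142+dz)],0,g); return g
for af in(.021,.024):
    r=DE(lambda v:1-(model(v,af)&m).sum()/(model(v,af)|m).sum(),[(.47,.49),(-.165,-.145),(-.1,1.0),(-.004,.004)],seed=1,maxiter=60,popsize=12)
    print(af,r.fun,r.x,np.degrees(r.x[2]))
save("m",m*255)
E
python3 fit.py
```

```text
end [ 0.48056513 -0.15290657  0.142     ] washer [ 0.4804371  -0.15224766  0.118     ]
7538
0.021 0.16215588337786035 [ 0.47869268 -0.15271278  0.37690717 -0.0039826 ] 21.595190210203814
0.024 0.4577287533313592 [ 0.47847164 -0.15258341  0.67485537 -0.00383274] 38.666364762009536
```

The fit says 21 mm (cost 0.16, against 0.46 for 24). The bolt is upright at (0.4804,-0.1526), with a flat normal at about 21.6°. I'll look at the blue socket and try it first.

Call:
{"op": "step_arm", "data": {
  "targets": [
    [0.5, [3, 50, 10], [0, 0, 0]],
    [0.5, [7, 100, 10], [0, 0, 0]],
    [0.5, [11, 150, 10], [0, 0, 0]],
    [0.5, [14, 200, 10], [0, 0, 0]],
    [0.5, [18, 250, -10], [0, 0, 0]],
    [0.5, [18, 261, -25], [0, 0, 0]],
    [0.5, [18, 261, -25], [0, 0, 0]]
  ]
}}

```text
time: 5.6
ee_pos: [0.4727, 0.1056, 0.167]
tcp_rot: [-180.0, 0.1, 12.9]
wrist_force: [-0.7, -0.3, -0.1]
opening: 0.0429
grasp_force: 0.0
```

Run:
```python
from h import *
o=bot.get_obs(); im,d,p=cap("wrist"); w=world(d,p); np.savez("wr5",im=im,d=d,w=w); print(o["ee_pos"],o["tcp_rot"],o["opening"])
m=((w[...,2]>.079)&(w[...,2]<.095)).astype(np.uint8)
k,l,s,c=cv2.connectedComponentsWithStats(m)
for i in range(1,k):
    if s[i,4]>60:
        q=w[l==i]; print(c[i],s[i],np.median(q,0).round(4)); 
        cnt=cv2.findContours((l==i).astype(np.uint8),cv2.RETR_EXTERNAL,cv2.CHAIN_APPROX_NONE)[0][0][:,0]
save("wr5",cv2.resize(im[100:340,180:460],(700,600),interpolation=2))
```

```text
[0.47272789 0.10558153 0.16698761] [-1.79989732e+02  1.42175785e-01  1.28780338e+01] 0.04289327117125249
[625.62102957 103.3143483 ] [604  73  36  50 913] [ 0.5982 -0.0472  0.0869]
[555.38970588 159.35539216] [544 147  26  27 408] [ 0.5598 -0.0206  0.0871]
[320.002997   212.93206793] [ 301  196   39   35 1001] [0.4941 0.1113 0.0848]
[180.46582031 225.421875  ] [ 162  207   39   37 1024] [0.4656 0.1985 0.0847]
[607.86288848 236.38756856] [ 587  208   53   68 1094] [ 0.522  -0.072   0.0894]
[ 59.98594189 237.11621368] [  40  219   42   37 1067] [0.4395 0.2754 0.0848]
```

View pics/wr5.png

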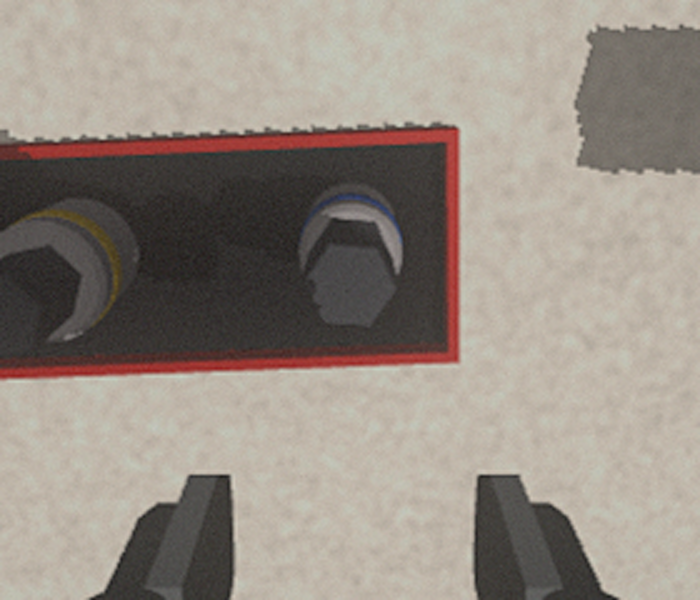

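The crop shows the blue-banded socket standing in the tray: hex adapter top centred at crop (350,285), corners at the left and right. The gripper must turn about 30° to grip its flats.

```bash
cat > hexfit.py <<'E'
from h import *
def hexang(u,v,n,z=.085):
    zz=np.load(n+".npz"); w=zz["w"]
    m=((abs(w[...,2]-z)<.006)).astype(np.uint8); k,l,s,c=cv2.connectedComponentsWithStats(m)
    i=l[v,u]; mm=l==i
    p=bot.camera_params("wrist"); K,R,t=map(np.array,(p["K"],p["R"],p["t"])); C=-R.T@t
    vv,uu=np.where(mm); d=(np.linalg.inv(K)@np.c_[uu,vv,np.ones(len(uu))].T).T@R; X=C+d*((z-C[2])/d[:,2])[:,None]
    q=X[:,:2]; ctr=(q.max(0)+q.min(0))/2; c0=q.mean(0); zc=(q-c0)@[1,1j]
    print("center",c0,ctr,"area AF mm",np.sqrt(len(q)*0+0), "corner deg mod60",np.degrees(np.angle((zc**6).sum()))/6, "flat normal",(np.degrees(np.angle((zc**6).sum()))/6+30)%60,"strength",abs((zc**6).sum())/(abs(zc)**6).sum())
if __name__=="__main__": hexang(320,213,"wr5")
E
python3 hexfit.py
```

```text
center [0.49446048 0.1100081 ] [0.49436355 0.1099884 ] area AF mm 0.0 corner deg mod60 -21.755224820170152 flat normal 8.244775179829848 strength 0.2355565857176136
```

Call:
{"op": "step_arm", "data": {
  "targets": [
    [0.5, [21.7, 4.4, -10], [0, 0, 0.15]],
    [0.5, [21.7, 4.4, -30], [0, 0, 0.3]],
    [0.5, [21.7, 4.4, -40], [0, 0, 0.442]],
    [0.5, [21.7, 4.4, -50], [0, 0, 0.442]],
    [0.5, [21.7, 4.4, -50], [0, 0, 0.442]],
    [0.5, [21.7, 4.4, -50], [0, 0, 0.442]]
  ]
}}

```text
time: 6.25
ee_pos: [0.4958, 0.1079, 0.1194]
tcp_rot: [180.0, -0.0, 37.8]
wrist_force: [0.2, 1.2, -0.4]
opening: 0.0426
grasp_force: 0.0
```

Call:
{"op": "step_arm", "data": {
  "targets": [
    [0.5, [-1.4, 2, -30], [0, 0, 0]],
    [0.5, [-1.4, 2, -55], [0, 0, 0]],
    [0.5, [-1.4, 2, -66], [0, 0, 0]],
    [0.5, [-1.4, 2, -67], [0, 0, 0]],
    [0.5, [-1.4, 2, -67], [0, 0, 0]]
  ]
}}

```text
time: 6.75
ee_pos: [0.4947, 0.1105, 0.0526]
tcp_rot: [180.0, -0.1, 38.0]
wrist_force: [-0.3, -0.3, 0.2]
opening: 0.0425
grasp_force: 0.0
```

Call:
{"op": "step_arm", "data": {
  "force": 80,
  "targets": [
    [0.1, [0, 0, 0], [0, 0, 0]],
    [0.1, [0, 0, 0], [0, 0, 0]],
    [0.1, [0, 0, 0], [0, 0, 0]],
    [0.1, [0, 0, 0], [0, 0, 0]],
    [0.1, [0, 0, 0], [0, 0, 0]],
    [0.1, [0, 0, 0], [0, 0, 0]]
  ]
}}

```text
time: 7.35
ee_pos: [0.495, 0.1106, 0.0529]
tcp_rot: [179.9, -0.1, 38.0]
wrist_force: [-0.3, 0.1, 6.1]
opening: 0.021
grasp_force: 78.1
```

Call:
{"op": "step_arm", "data": {
  "targets": [
    [0.1, [0, 0, 45], [0, 0, 0]],
    [0.1, [0, 0, 90], [0, 0, 0]],
    [0.1, [0, 0, 135], [0, 0, 0]],
    [0.1, [0, -20, 175], [0, 0, 0.05]],
    [0.1, [-4, -70, 175], [0, 0, 0.1]],
    [0.1, [-8, -120, 175], [0, 0, 0.15]],
    [0.1, [-11, -170, 175], [0, 0, 0.2]],
    [0.1, [-14, -215, 175], [0, 0, 0.234]]
  ]
}}

```text
time: 8.15
ee_pos: [0.4797, -0.1065, 0.2268]
tcp_rot: [180.0, -0.0, 51.5]
wrist_force: [0.9, 0.3, -1.7]
opening: 0.0207
grasp_force: 78.9
```

Call:
{"op": "step_arm", "data": {
  "targets": [
    [0.1, [-1, -30, 0], [0, 0, 0]],
    [0.1, [-1, -48, -5], [0, 0, 0]],
    [0.1, [-1, -48, -10], [0, 0, 0]],
    [0.1, [-1, -48, -10], [0, 0, 0]],
    [0.1, [-1, -48, -10], [0, 0, 0]]
  ]
}}

```text
time: 8.65
ee_pos: [0.4792, -0.1517, 0.2164]
tcp_rot: [-180.0, -0.0, 51.5]
wrist_force: [0.1, 0.3, -1.3]
opening: 0.0207
grasp_force: 78.9
```

Call:
{"op": "step_arm", "data": {
  "targets": [
    [0.1, [1.2, -0.8, -15], [0, 0, 0]],
    [0.1, [1.2, -0.8, -28], [0, 0, 0]],
    [0.1, [1.2, -0.8, -33], [0, 0, 0]],
    [0.1, [1.2, -0.8, -36], [0, 0, 0]],
    [0.1, [1.2, -0.8, -37], [0, 0, 0]]
  ]
}}

```text
time: 9.15
ee_pos: [0.4804, -0.1529, 0.1791]
tcp_rot: [-180.0, -0.0, 51.5]
wrist_force: [0.1, 2.4, -1.0]
opening: 0.0208
grasp_force: 78.9
```

Call:
{"op": "step_arm", "data": {
  "targets": [
    [0.1, [0, 0, -2], [0, 0, 0]],
    [0.1, [0, 0, -4], [0, 0, 0]],
    [0.1, [0, 0, -6], [0, 0, 0]],
    [0.1, [0, 0, -8], [0, 0, 0]],
    [0.1, [0, 0, -8], [0, 0, 0]]
  ]
}}

```text
time: 9.65
ee_pos: [0.4805, -0.153, 0.1712]
tcp_rot: [-180.0, -0.0, 51.4]
wrist_force: [1.3, 5.2, -1.7]
opening: 0.0204
grasp_force: 79.1
```

Call:
{"op": "step_arm", "data": {
  "targets": [
    [0.1, [0.1, 0.5, -1], [0, 0, 0]],
    [0.1, [0.1, 0.5, -2.5], [0, 0, 0]],
    [0.1, [0.1, 0.5, -4], [0, 0, 0]],
    [0.1, [0.1, 0.5, -5.5], [0, 0, 0]],
    [0.1, [0.1, 0.5, -5.5], [0, 0, 0]]
  ]
}}

```text
time: 10.15
ee_pos: [0.4805, -0.1528, 0.1669]
tcp_rot: [179.9, -0.0, 51.4]
wrist_force: [-1.5, 5.1, 7.6]
opening: 0.0205
grasp_force: 80.0
```

```bash
python3 -c "
from h import *
o=bot.get_obs();print(o['ee_pos'],o['wrist_force'],o['torque'],o['q'])"
```

```text
[ 0.48053478 -0.15280039  0.16686895] [-1.53877416  5.13771711  7.57650556] [ 1.18403324  0.38660795 -0.03367352] [-1.76419849e+01 -2.18683129e+00 -4.36292934e+00  8.77602081e+01
  4.19021054e-03  1.10922355e+02]
```

The 21 socket dropped fully to the washer (7.6 N contact, mouth at about z 0.118), so it fits. Now turning clockwise.

Call:
{"op": "step_arm", "data": {
  "targets": [
    [0.1, [0, -0.2, 0], [0, 0, -0.08]],
    [0.1, [0, -0.2, 0], [0, 0, -0.16]],
    [0.1, [0, -0.2, 0], [0, 0, -0.24]],
    [0.1, [0, -0.2, 0], [0, 0, -0.32]],
    [0.1, [0, -0.2, 0], [0, 0, -0.4]],
    [0.1, [0, -0.2, 0], [0, 0, -0.4]]
  ]
}}

```text
time: 10.75
ee_pos: [0.481, -0.1527, 0.1669]
tcp_rot: [180.0, -0.1, 28.4]
wrist_force: [0.8, 7.3, 6.6]
opening: 0.0205
grasp_force: 80.0
```

```bash
python3 -c "
from h import *
o=bot.get_obs();print(o['ee_pos'],o['wrist_force'],o['torque'],o['q'][5],o['tcp_rot'])"
```

```text
[ 0.48100954 -0.15267784  0.16690608] [0.76201097 7.29103498 6.57778525] [ 1.56709821 -0.23953763  0.11889915] 133.96045799430547 [ 1.79966484e+02 -1.14506456e-01  2.83961960e+01]
```

Call:
{"op": "step_arm", "data": {
  "targets": [
    [0.1, [0, 0.5, 0], [0, 0, -0.06]],
    [0.1, [0, 0.5, 0], [0, 0, -0.12]],
    [0.1, [0, 0.5, 0], [0, 0, -0.18]],
    [0.1, [0, 0.5, 0], [0, 0, -0.24]],
    [0.1, [0, 0.5, 0], [0, 0, -0.24]]
  ]
}}

```text
time: 11.25
ee_pos: [0.4811, -0.1527, 0.1669]
tcp_rot: [179.9, -0.1, 14.7]
wrist_force: [1.3, 3.3, 5.2]
opening: 0.0208
grasp_force: 79.9
```

```bash
python3 -c "
from h import *
o=bot.get_obs();print(o['ee_pos'],o['wrist_force'],o['torque'],o['q'][5],o['tcp_rot'])"
```

```text
[ 0.48109237 -0.1527224   0.1668992 ] [1.28387301 3.3304433  5.16472015] [ 0.81795889 -0.28752415  0.12848386] 147.72124595543693 [ 1.79922770e+02 -1.06708135e-01  1.46715072e+01]
```

Call:
{"op": "step_arm", "data": {
  "targets": [
    [0.1, [0, 0, 0], [0, 0, -0.04]],
    [0.1, [0, 0, 0], [0, 0, -0.08]],
    [0.1, [0, 0, 0], [0, 0, -0.12]],
    [0.1, [0, 0, 0], [0, 0, -0.12]]
  ]
}}

```text
time: 11.65
ee_pos: [0.4811, -0.1528, 0.1669]
tcp_rot: [179.9, -0.1, 7.8]
wrist_force: [0.8, 2.1, 5.3]
opening: 0.0206
grasp_force: 79.9
```

```bash
python3 -c "
from h import *
o=bot.get_obs();print(o['ee_pos'],o['wrist_force'],o['torque'],o['q'][5],o['tcp_rot'])"
```

```text
[ 0.48112855 -0.15283124  0.16687737] [0.82601597 2.08856929 5.31115677] [ 0.68890085 -0.2691956   0.16270359] 154.55644158199374 [ 1.79922460e+02 -1.15236663e-01  7.83265948e+00]
```

Call:
{"op": "step_arm", "data": {
  "targets": [
    [0.1, [0, 0, 0], [0, 0, -0.04]],
    [0.1, [0, 0, 0], [0, 0, -0.08]],
    [0.1, [0, 0, 0], [0, 0, -0.12]],
    [0.1, [0, 0, 0], [0, 0, -0.12]]
  ]
}}

```text
time: 12.05
ee_pos: [0.4811, -0.1529, 0.1669]
tcp_rot: [179.9, -0.1, 1.0]
wrist_force: [0.6, 1.7, 5.2]
opening: 0.0208
grasp_force: 79.8
```

```bash
python3 -c "
from h import *
o=bot.get_obs();print(o['ee_pos'],o['wrist_force'],o['torque'],o['q'][5],o['tcp_rot'])"
```

```text
[ 0.48109915 -0.15293535  0.16688326] [0.56827988 1.6842237  5.15636378] [ 0.51798162 -0.25210276  0.0937383 ] 161.43255031152114 [ 1.79923312e+02 -1.20509647e-01  9.52062169e-01]
```

Call:
{"op": "step_arm", "data": {
  "targets": [
    [0.1, [0, 0, 0], [0, 0, -0.04]],
    [0.1, [0, 0, 0], [0, 0, -0.08]],
    [0.1, [0, 0, 0], [0, 0, -0.12]]
  ]
}}

```text
time: 12.35
ee_pos: [0.4811, -0.153, 0.1669]
tcp_rot: [179.9, -0.1, -5.9]
wrist_force: [1.6, 1.4, 5.1]
opening: 0.0206
grasp_force: 79.9
```

```bash
python3 -c "
from h import *
o=bot.get_obs();print(o['ee_pos'],o['wrist_force'],o['torque'],o['q'][5],o['tcp_rot'])"
```

```text
[ 0.48108032 -0.15303855  0.16686748] [1.57722417 1.41727306 5.05128099] [ 0.31795306 -0.28235079  0.60746642] 168.30060553878383 [ 1.79920567e+02 -1.25256466e-01 -5.91762209e+00]
```

Call:
{"op": "step_arm", "data": {
  "targets": [
    [0.1, [0, 0, 0], [0, 0, -0.03]],
    [0.1, [0, 0, 0], [0, 0, -0.06]],
    [0.1, [0, 0, 0], [0, 0, -0.06]]
  ]
}}

```text
time: 12.65
ee_pos: [0.4811, -0.1531, 0.1669]
tcp_rot: [179.9, -0.1, -9.3]
wrist_force: [1.1, 1.8, 5.8]
opening: 0.0209
grasp_force: 79.8
```

```bash
python3 -c "
from h import *
o=bot.get_obs();print(o['ee_pos'],o['wrist_force'],o['torque'],o['q'][5],o['tcp_rot'],o['opening'])"
```

```text
[ 0.48110522 -0.15311402  0.16687941] [1.1239626  1.79327212 5.80361385] [ 0.27233452 -0.23866192  0.13739476] 171.72806638599397 [ 1.79920898e+02 -1.35975928e-01 -9.34882147e+00] 0.02089071142388428
```

Call:
{"op": "step_arm", "data": {
  "targets": [
    [0.1, [0, 0, 0], [0, 0, -0.03]],
    [0.1, [0, 0, 0], [0, 0, -0.06]]
  ]
}}

```text
time: 12.85
ee_pos: [0.4811, -0.1532, 0.1669]
tcp_rot: [179.9, -0.1, -12.8]
wrist_force: [1.1, 0.7, 5.3]
opening: 0.0206
grasp_force: 79.9
```

```bash
python3 -c "
from h import *
o=bot.get_obs();print(o['ee_pos'],o['wrist_force'],o['torque'],o['q'][5],o['tcp_rot'],o['opening'])
im,d,p=cap('wrist'); np.savez('wr6',im=im,d=d,w=world(d,p)); save('wr6',im[180:480,120:520])
o=bot.get_obs();print(o['torque'],o['tcp_rot'])"
```

```text
[ 0.48108729 -0.15316131  0.16687679] [1.05309067 0.65153062 5.2956494 ] [ 0.26440044 -0.15680074  0.13387787] 175.17412852047465 [ 1.79925012e+02 -1.38364955e-01 -1.27981578e+01] 0.020628280173648896
[ 0.29184056 -0.27160071  0.11124539] [ 1.79926313e+02 -1.36233862e-01 -1.29176737e+01]
```

View pics/wr6.png

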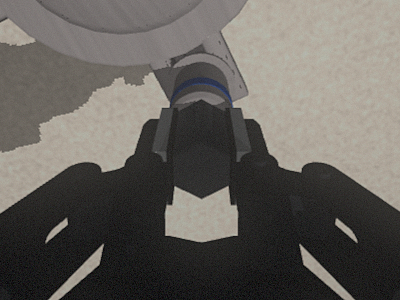

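The adapter hex still sits flat in the pads at crop (200,170), with the blue-banded barrel down on the washer at (202,90). The wrist is near its limit with no firm stop yet, so I'll lift, index back by 60°, reseat and continue.

Call:
{"op": "step_arm", "data": {
  "targets": [
    [0.1, [0, 0, 0], [0, 0, 0.05]],
    [0.1, [0, 0, 12], [0, 0, 0.05]],
    [0.1, [0, 0, 22], [0, 0, 0.05]],
    [0.1, [0, 0, 22], [0, 0, 0.19]],
    [0.1, [0, 0, 22], [0, 0, 0.33]],
    [0.1, [0, 0, 22], [0, 0, 0.47]],
    [0.1, [0, 0, 22], [0, 0, 0.61]],
    [0.1, [0, 0, 22], [0, 0, 0.75]]
  ]
}}

```text
time: 13.7
ee_pos: [0.4803, -0.1529, 0.1885]
tcp_rot: [180.0, 0.0, 30.5]
wrist_force: [0.3, 0.3, -2.6]
opening: 0.0208
grasp_force: 83.3
```

Call:
{"op": "step_arm", "data": {
  "targets": [
    [0.1, [0, 0, 0], [0, 0, 0.14]],
    [0.1, [0, 0, 0], [0, 0, 0.28]],
    [0.1, [0, 0, 0], [0, 0, 0.347]],
    [0.1, [0, 0, 0], [0, 0, 0.347]],
    [0.1, [0, 0, -5], [0, 0, 0.347]],
    [0.1, [0, 0, -8], [0, 0, 0.347]],
    [0.1, [0, 0, -11], [0, 0, 0.347]],
    [0.1, [0, 0, -11], [0, 0, 0.347]]
  ]
}}

```text
time: 14.5
ee_pos: [0.4804, -0.1522, 0.1768]
tcp_rot: [-180.0, -0.0, 50.1]
wrist_force: [0.1, 2.0, -1.4]
opening: 0.0207
grasp_force: 83.4
```

```bash
python3 -c "
from h import *
o=bot.get_obs();print(o['ee_pos'],o['wrist_force'],o['torque'],o['q'][5],o['tcp_rot'],o['opening'])"
```

```text
[ 0.48037338 -0.152237    0.17677766] [ 0.06417786  1.99841801 -1.40808782] [ 0.47168145 -0.0465658   0.0680022 ] 112.33305342259008 [-1.79975549e+02 -2.24580452e-02  5.00658025e+01] 0.02065202888240691
```

Call:
{"op": "step_arm", "data": {
  "targets": [
    [0.1, [0, 0, -2.5], [0, 0, 0]],
    [0.1, [0, 0, -5], [0, 0, 0]],
    [0.1, [0, 0, -7.5], [0, 0, 0]],
    [0.1, [0, 0, -10], [0, 0, 0]],
    [0.1, [0, 0, -11], [0, 0, 0]],
    [0.1, [0, 0, -11], [0, 0, 0]]
  ]
}}

```text
time: 15.1
ee_pos: [0.4811, -0.1522, 0.1701]
tcp_rot: [179.7, -0.2, 50.1]
wrist_force: [-7.4, 6.3, 30.2]
opening: 0.0208
grasp_force: 87.8
```

Call:
{"op": "step_arm", "data": {
  "targets": [
    [0.1, [0, 0, 0], [0, 0, -0.05]],
    [0.1, [0, 0, 0], [0, 0, -0.1]],
    [0.1, [0, 0, 0], [0, 0, -0.15]]
  ]
}}

```text
time: 15.4
ee_pos: [0.481, -0.1522, 0.1669]
tcp_rot: [179.9, -0.1, 41.4]
wrist_force: [-0.4, 3.1, 8.3]
opening: 0.0208
grasp_force: 84.5
```

```bash
python3 -c "
from h import *
o=bot.get_obs();print(o['ee_pos'],o['wrist_force'],o['torque'],o['q'][5],o['tcp_rot'],o['opening'])"
```

```text
[ 0.48098265 -0.15220195  0.16690316] [-0.43848324  3.07620587  8.33565494] [0.80567491 0.07342788 0.09358585] 121.02382061926595 [ 1.79933661e+02 -9.84116940e-02  4.13885233e+01] 0.02077735309725055
```

Call:
{"op": "step_arm", "data": {
  "targets": [
    [0.1, [0, 0, 0], [0, 0, -0.04]],
    [0.1, [0, 0, 0], [0, 0, -0.08]],
    [0.1, [0, 0, 0], [0, 0, -0.12]]
  ]
}}

```text
time: 15.7
ee_pos: [0.481, -0.1523, 0.1669]
tcp_rot: [179.9, -0.1, 34.5]
wrist_force: [1.5, 2.6, 6.6]
opening: 0.0207
grasp_force: 84.6
```

```bash
python3 -c "
from h import *
o=bot.get_obs();print(o['ee_pos'],o['wrist_force'],o['torque'],o['q'][5],o['tcp_rot'],o['opening'])"
```

```text
[ 0.48103333 -0.15227554  0.16688897] [1.45228784 2.56898714 6.63846999] [ 0.69718378 -0.10053595 -0.11130073] 127.89159456376365 [ 1.79943846e+02 -9.98122837e-02  3.45178193e+01] 0.020683733362736396
```

Call:
{"op": "step_arm", "data": {
  "targets": [
    [0.1, [0, 0, 0], [0, 0, -0.06]],
    [0.1, [0, 0, 0], [0, 0, -0.12]],
    [0.1, [0, 0, 0], [0, 0, -0.18]],
    [0.1, [0, 0, 0], [0, 0, -0.24]]
  ]
}}

```text
time: 16.1
ee_pos: [0.4811, -0.1526, 0.1669]
tcp_rot: [179.9, -0.1, 20.7]
wrist_force: [0.9, 1.1, 6.5]
opening: 0.0207
grasp_force: 84.3
```

```bash
python3 -c "
from h import *
o=bot.get_obs();print(o['ee_pos'],o['wrist_force'],o['torque'],o['q'][5],o['tcp_rot'],o['opening'])
im,d,p=cap('wrist'); np.savez('wr7',im=im,d=d,w=world(d,p))
for s in ('top','side'):
  im,d,p=cap(s); np.savez(s+'2',im=im,d=d)
z=np.load('wr7.npz')['im']; a=np.load('wr6.npz')['im']
t=lambda x:cv2.resize(x[220:400,240:400],(400,450),interpolation=2)
save('cmp',np.hstack([t(a),t(z)]))"
```

```text
[ 0.48111555 -0.15262988  0.16690631] [0.92600271 1.1071763  6.47295043] [ 0.07585167 -0.10012649  0.03554792] 141.67381498286903 [ 1.79919075e+02 -9.86721574e-02  2.07263534e+01] 0.0206868088805523
```

View pics/cmp.png

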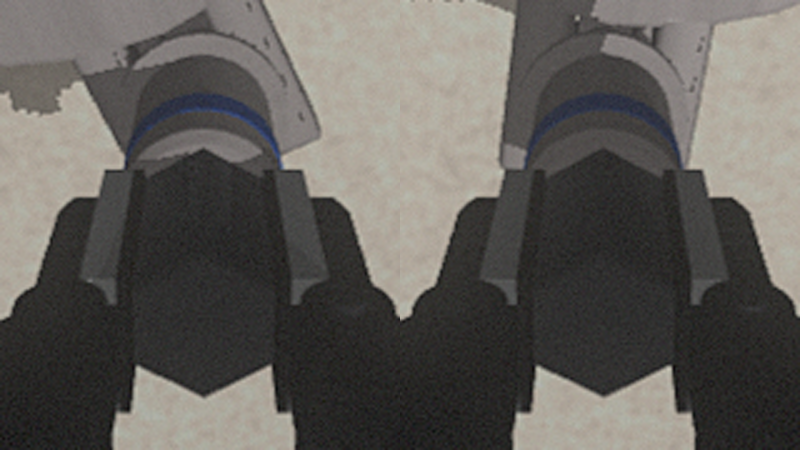

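The comparison shows the adapter square in the pads and the barrel on the washer in both frames. It has turned about 90° without a stop, so I'll lift off and measure the nut itself.

Call:
{"op": "step_arm", "data": {
  "targets": [
    [0.1, [0, 0, 15], [0, 0, 0]],
    [0.1, [0, 0, 35], [0, 0, 0]],
    [0.1, [-20, -8, 60], [0, 0, 0]],
    [0.1, [-65, -25, 68], [0, 0, 0]],
    [0.1, [-65, -25, 68], [0, 0, 0]],
    [0.1, [-65, -25, 68], [0, 0, 0]]
  ]
}}

```text
time: 16.85
ee_pos: [0.4152, -0.178, 0.2342]
tcp_rot: [179.9, -0.0, 20.8]
wrist_force: [-0.0, 0.6, -2.4]
opening: 0.0208
grasp_force: 83.3
```

```bash
cat > fit2.py <<'E'
from h import *
from scipy.optimize import differential_evolution as DE
import sys
N=44;S=6
def run(im,p,c0,out):
    K,R,t=map(np.array,(p["K"],p["R"],p["t"]))
    P=lambda X:(lambda c:(c[:,:2]/c[:,2:]*[K[0,0],K[1,1]]+K[:2,2]))(np.atleast_2d(X)@R.T+t)
    u,v=P([c0[0],c0[1],.128])[0]; x0,y0=int(u)-N//2,int(v)-N//2
    f=cv2.resize(im[y0:y0+N,x0:x0+N],None,fx=S,fy=S,interpolation=cv2.INTER_CUBIC).astype(float)
    sat=(f[...,0]-f[...,2])/(f.max(-1)+20); m=(sat>.2).astype(np.uint8)
    k,l,s,c=cv2.connectedComponentsWithStats(m); m=(l==1+np.argmax(s[1:,4])).astype(np.uint8)
    def hexp(cx,cy,a,af,z):
        th=a+np.pi/6+np.arange(6)*np.pi/3; r=af/np.sqrt(3); return np.c_[cx+r*np.cos(th),cy+r*np.sin(th),np.full(6,z)]
    def circ(cx,cy,r,z):
        th=np.arange(36)*np.pi/18; return np.c_[cx+r*np.cos(th),cy+r*np.sin(th),np.full(36,z)]
    def draw(ps,v,g):
        q=((P(ps)-[x0,y0]+.5)*S-.5); cv2.fillConvexPoly(g,cv2.convexHull(np.round(q).astype(np.int32)),v)
    def model(v,af):
        cx,cy,a=v; g=np.zeros(m.shape,np.uint8)
        draw(np.r_[hexp(cx,cy,a,af,.118),hexp(cx,cy,a,af,.131),circ(cx,cy,af/2-.0003,.134)],1,g)
        draw(np.r_[circ(cx,cy,.008,.134),circ(cx,cy,.008,.142)],0,g); return g
    for af in(.021,.024):
        fs=lambda v:1-(model(v,af)&m).sum()/(model(v,af)|m).sum()
        r=DE(fs,[(.474,.488),(-.160,-.146),(0,np.pi/3)],seed=1,maxiter=50,popsize=12)
        print(af,round(r.fun,3),r.x.round(4),np.degrees(r.x[2]).round(1))
    cs=[min(fs2 for fs2 in [1-(model((r.x[0],r.x[1],np.radians(a)),.021)&m).sum()/(model((r.x[0],r.x[1],np.radians(a)),.021)|m).sum()]) for a in range(0,60,5)]
    print(np.round(cs,2)); g=model(r.x,.021)
    cv2.imwrite(out,np.hstack([f[...,::-1].clip(0,255),cv2.merge([m*255]*3)]))
if __name__=="__main__":
    o=bot.get_obs(); print(o["ee_pos"],o["tcp_rot"])
    im,d,p=cap("wrist"); np.savez("wr8",im=im,d=d,w=world(d,p),K=p["K"],R=p["R"],t=p["t"])
    run(im,p,(.4805,-.1526),"pics/nut8.png")
E
python3 fit2.py
```

```text
[ 0.41515089 -0.17799042  0.23421415] [ 1.79944934e+02 -4.18743830e-02  2.07851458e+01]
0.021 0.187 [ 0.4802 -0.1525  0.7801] 44.7
0.024 0.513 [ 0.4803 -0.1526  0.3453] 19.8
[0.31 0.34 0.36 0.36 0.36 0.34 0.31 0.27 0.22 0.2  0.22 0.27][ WARN:0@3.359] global loadsave.cpp:1063 imwrite_ Unsupported depth image for selected encoder is fallbacked to CV_8U.
```

```bash
cat > cmp.py <<'E'
from fit2 import *
from scipy.spatial.transform import Rotation as Ro
o=bot.get_obs(); z=np.load("wr8.npz"); R8,t8=z["R"],z["t"]
T8=Ro.from_euler("xyz",[179.945,-.0419,20.785],degrees=True).as_matrix(); e8=np.array([.41515089,-.17799042,.23421415])
A=R8@T8; b=R8@e8+t8      # cam = A*tool + b
T4=Ro.from_euler("xyz",[179.93,-.1,12.7],degrees=True).as_matrix(); e4=np.array([.45705884,-.15698714,.1955328])
R4=A@T4.T; t4=b-R4@e4
i4=np.load("wr4.npz")["im"]; p4=dict(K=z["K"],R=R4,t=t4)
print("start"); run(i4,p4,(.4805,-.1526),"pics/n4.png")
# rectify both onto plane z=.131, world-aligned, 10 px/mm
def rect(im,R,t,zz):
    g=np.linspace(-.018,.018,360); X,Y=np.meshgrid(.4803+g,-.1526-g); W=np.stack([X,Y,np.full_like(X,zz)],-1)
    c=W@R.T+t; uv=c[...,:2]/c[...,2:]*[z["K"][0,0],z["K"][1,1]]+z["K"][:2,2]
    return cv2.remap(im,uv[...,0].astype(np.float32),uv[...,1].astype(np.float32),cv2.INTER_CUBIC)
e=lambda x:cv2.convertScaleAbs(x,alpha=1.6,beta=0)
save("last",np.hstack([e(rect(i4,R4,t4,.131)),np.zeros((360,20,3),np.uint8),e(rect(z["im"],R8,t8,.131))]))
E
python3 cmp.py 2>/dev/null
```

```text
start
0.021 0.169 [ 0.4802 -0.1526  0.4008] 23.0
0.024 0.42 [ 0.4786 -0.1529  0.3999] 22.9
[0.42 0.4  0.4  0.39 0.38 0.38 0.39 0.4  0.41 0.41 0.42 0.42]
```

View pics/last.png

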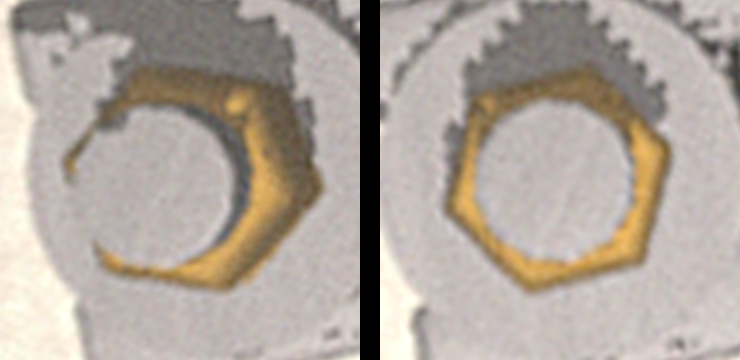

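Rectified crops show the nut hex turned: flat normal 23° before (left), 44.7° now (right), i.e. about 38° clockwise. That is within the slack range, so the socket evidently reached the stop and then slipped past a corner. I'll reseat it centred in mesh (yaw 14.7°), grip harder and tighten in small steps while watching torque.

Call:
{"op": "step_arm", "data": {
  "force": 120,
  "targets": [
    [0.1, [30, 12, 0], [0, 0, -0.05]],
    [0.1, [60, 24, 0], [0, 0, -0.106]],
    [0.1, [65.1, 25.4, -15], [0, 0, -0.106]],
    [0.1, [65.1, 25.4, -28], [0, 0, -0.106]],
    [0.1, [65.1, 25.4, -28], [0, 0, -0.106]],
    [0.1, [65.1, 25.4, -28], [0, 0, -0.106]]
  ]
}}

```text
time: 17.5
ee_pos: [0.4799, -0.1522, 0.2055]
tcp_rot: [-180.0, 0.1, 14.8]
wrist_force: [0.9, -0.4, -1.1]
opening: 0.0204
grasp_force: 117.6
```

Call:
{"op": "step_arm", "data": {
  "targets": [
    [0.1, [0.4, -0.4, -15], [0, 0, 0]],
    [0.1, [0.4, -0.4, -25], [0, 0, 0]],
    [0.1, [0.4, -0.4, -29], [0, 0, 0]],
    [0.1, [0.4, -0.4, -32], [0, 0, 0]],
    [0.1, [0.4, -0.4, -35], [0, 0, 0]],
    [0.1, [0.4, -0.4, -38], [0, 0, 0]],
    [0.1, [0.4, -0.4, -39.5], [0, 0, 0]],
    [0.1, [0.4, -0.4, -39.5], [0, 0, 0]]
  ]
}}

```text
time: 18.3
ee_pos: [0.4811, -0.1526, 0.1671]
tcp_rot: [180.0, -0.0, 14.8]
wrist_force: [-0.8, 0.6, 3.0]
opening: 0.0197
grasp_force: 118.2
```

```bash
cat > st.py <<'E'
from h import *
o=bot.get_obs();print(o['ee_pos'].round(4),o['wrist_force'].round(1),o['torque'].round(3),o['q'][5].round(2),o['tcp_rot'].round(2),round(o['opening'],4))
E
python3 st.py
```

```text
[ 0.4811 -0.1526  0.1671] [-0.8  0.6  3. ] [ 0.094  0.293 -0.019] 147.58 [ 1.7997e+02 -4.0000e-02  1.4830e+01] 0.0197
```

Call:
{"op": "step_arm", "data": {
  "targets": [
    [0.1, [0, 0, 0], [0, 0, -0.05]],
    [0.1, [0, 0, 0], [0, 0, -0.1]],
    [0.1, [0, 0, 0], [0, 0, -0.15]]
  ]
}}

```text
time: 18.6
ee_pos: [0.4813, -0.1527, 0.1671]
tcp_rot: [180.0, -0.1, 6.1]
wrist_force: [-1.6, -0.5, 1.8]
opening: 0.0199
grasp_force: 118.1
```

```bash
python3 st.py
```

```text
[ 0.4813 -0.1527  0.1671] [-1.6 -0.5  1.8] [-0.222  0.295  0.024] 156.29 [ 1.7995e+02 -6.0000e-02  6.1200e+00] 0.0199
```

Call:
{"op": "step_arm", "data": {
  "targets": [
    [0.1, [0, 0, 0], [0, 0, -0.03]]
  ]
}}

```text
time: 18.7
ee_pos: [0.4812, -0.1528, 0.1671]
tcp_rot: [180.0, -0.0, 4.4]
wrist_force: [-1.5, -1.0, 3.5]
opening: 0.0203
grasp_force: 118.3
```

```bash
python3 st.py
```

```text
[ 0.4812 -0.1528  0.1671] [-1.5 -1.   3.5] [-0.368  0.316  0.119] 157.99 [ 1.7995e+02 -5.0000e-02  4.4100e+00] 0.0203
```

Call:
{"op": "step_arm", "data": {
  "targets": [
    [0.1, [0, 0, 0], [0, 0, -0.03]]
  ]
}}

```text
time: 18.8
ee_pos: [0.4812, -0.1528, 0.167]
tcp_rot: [179.9, -0.0, 2.7]
wrist_force: [-2.2, -1.1, 4.5]
opening: 0.0202
grasp_force: 118.5
```

```bash
python3 st.py
```

```text
[ 0.4812 -0.1528  0.167 ] [-2.2 -1.1  4.5] [-0.438  0.384  0.197] 159.68 [ 1.7995e+02 -4.0000e-02  2.7300e+00] 0.0202
```

Torque starts rising at about 5°, as the fit predicted. I'll carry on in small steps.

Call:
{"op": "step_arm", "data": {
  "targets": [
    [0.1, [0, 0, 0], [0, 0, -0.03]]
  ]
}}

```text
time: 18.9
ee_pos: [0.4811, -0.1528, 0.167]
tcp_rot: [179.9, -0.0, 1.0]
wrist_force: [-2.5, -2.8, 5.9]
opening: 0.02
grasp_force: 118.5
```

```bash
python3 st.py
```

```text
[ 0.4811 -0.1528  0.167 ] [-2.5 -2.8  5.9] [-0.574  0.389  0.288] 161.41 [ 1.7995e+02 -4.0000e-02  9.9000e-01] 0.02
```

Call:
{"op": "step_arm", "data": {
  "targets": [
    [0.1, [0, 0, 0], [0, 0, -0.03]]
  ]
}}

```text
time: 19.0
ee_pos: [0.4811, -0.1528, 0.167]
tcp_rot: [179.9, -0.0, -0.7]
wrist_force: [-2.4, -3.1, 5.7]
opening: 0.0198
grasp_force: 118.6
```

```bash
python3 st.py
```

```text
[ 0.4811 -0.1528  0.167 ] [-2.4 -3.1  5.7] [-0.577  0.433  0.312] 163.13 [ 1.7995e+02 -5.0000e-02 -7.2000e-01] 0.0198
```

Call:
{"op": "step_arm", "data": {
  "targets": [
    [0.1, [0, 0, 0], [0, 0, -0.03]]
  ]
}}

```text
time: 19.1
ee_pos: [0.4812, -0.1528, 0.167]
tcp_rot: [179.9, -0.0, -2.4]
wrist_force: [-2.4, -2.7, 6.0]
opening: 0.0199
grasp_force: 118.6
```

```bash
python3 st.py
```

```text
[ 0.4812 -0.1528  0.167 ] [-2.4 -2.7  6. ] [-0.664  0.503  0.482] 164.84 [ 1.7994e+02 -5.0000e-02 -2.4400e+00] 0.0199
```

Call:
{"op": "step_arm", "data": {
  "targets": [
    [0.1, [0, 0, 0], [0, 0, -0.02]]
  ]
}}

```text
time: 19.2
ee_pos: [0.4811, -0.1529, 0.167]
tcp_rot: [179.9, -0.0, -3.6]
wrist_force: [-1.8, -2.6, 5.3]
opening: 0.0203
grasp_force: 118.6
```

```bash
python3 st.py
```

```text
[ 0.4811 -0.1529  0.167 ] [-1.8 -2.6  5.3] [-0.68   0.439  0.427] 165.98 [ 1.7994e+02 -5.0000e-02 -3.5800e+00] 0.0203
```

Call:
{"op": "step_arm", "data": {
  "targets": [
    [0.1, [0, 0, 0], [0, 0, -0.02]]
  ]
}}

```text
time: 19.3
ee_pos: [0.4811, -0.1529, 0.167]
tcp_rot: [179.9, -0.0, -4.7]
wrist_force: [-1.1, -2.4, 5.2]
opening: 0.0204
grasp_force: 118.5
```

```bash
python3 st.py
```

```text
[ 0.4811 -0.1529  0.167 ] [-1.1 -2.4  5.2] [-0.666  0.441  0.422] 167.1 [ 1.7994e+02 -5.0000e-02 -4.7000e+00] 0.0204
```

```bash
cat > ad.py <<'E'
from h import *
# adapter-top hex angle, rel. to the gripper (image of top face at fixed tool pose): per-image, in camera frame
def ang(name):
    z=np.load(name+".npz"); d,im=z["d"],z["im"]; p=bot.camera_params("wrist"); K=np.array(p["K"])
    v,u=np.indices(d.shape); X=np.stack([(u-K[0,2])/K[0,0]*d,(v-K[1,2])/K[1,1]*d,d],-1)
    A=np.array([[0.001,1,.001],[-.951,.001,-.308],[-.308,-.001,.951]]) # cam=A tool
    W=X@A+[.0795,.0001,-.1424]
    roi=(abs(W[...,0])<.016)&(abs(W[...,1])<.0125)&(d>0)
    zz=W[...,2][roi]; h,e=np.histogram(zz,np.arange(-.05,-.015,.001)); zt=e[h.argmax()]
    m=(roi&(abs(W[...,2]-zt-.0005)<.0025)).astype(np.uint8)
    k,l,s,c=cv2.connectedComponentsWithStats(m); i=1+s[1:,4].argmax(); q=W[l==i][:,:2]
    q=q-(q.max(0)+q.min(0))/2; zc=q@[1,1j]; r=abs(zc)
    # tip corners along tool x: extremes
    print(name,"z",zt.round(4),len(q),"corner ang",(np.degrees(np.angle((zc**6).sum()))/6).round(2),"tipY at +x/-x mm",(1e3*q[q[:,0]>q[:,0].max()-.0012][:,1].mean()).round(2),(1e3*q[q[:,0]<q[:,0].min()+.0012][:,1].mean()).round(2))
im,d,p=cap("wrist"); np.savez("wr9",im=im,d=d,w=world(d,p))
for n in("wr6","wr7","wr8","wr9"): ang(n)
o=bot.get_obs(); print(o["torque"].round(3),o["tcp_rot"])
E
python3 ad.py
```

```text
wr6 z -0.032 2869 corner ang -0.0 tipY at +x/-x mm -0.7 -0.31
wr7 z -0.032 2874 corner ang -1.95 tipY at +x/-x mm 0.53 0.07
wr8 z -0.032 2859 corner ang -0.37 tipY at +x/-x mm 0.75 0.45
wr9 z -0.032 2821 corner ang 0.08 tipY at +x/-x mm -0.06 0.47
[-0.612  0.41   0.28 ] [ 1.79938467e+02 -4.55725596e-02 -4.77685636e+00]
```

Call:
{"op": "step_arm", "data": {
  "targets": [
    [0.1, [0, 0, 0], [0, 0, 0.06]],
    [0.1, [0, 0, 0], [0, 0, 0.12]],
    [0.1, [0, 0, 20], [0, 0, 0.12]],
    [0.1, [-5, -1, 45], [0, 0, 0.12]],
    [0.1, [-50, -2, 65], [0, 0, 0.2]],
    [0.1, [-67, -3, 68], [0, 0, 0.2]],
    [0.1, [-67, -3, 68], [0, 0, 0.2]]
  ]
}}

```text
time: 20.05
ee_pos: [0.4129, -0.1555, 0.2355]
tcp_rot: [180.0, -0.1, 6.7]
wrist_force: [1.0, -0.6, -2.8]
opening: 0.0198
grasp_force: 118.4
```

```bash
sed -i 's/"wr8"/"wr10"/; s/nut8/nut10/' fit2.py; python3 fit2.py 2>/dev/null
```

```text
[ 0.41285128 -0.1555482   0.2354912 ] [ 1.79971443e+02 -8.87728763e-02  6.73460787e+00]
0.021 0.187 [ 0.4801 -0.1525  0.7721] 44.2
0.024 0.51 [ 0.4801 -0.1525  0.3505] 20.1
[0.33 0.35 0.36 0.36 0.35 0.33 0.29 0.24 0.2  0.2  0.24 0.29]
```

The nut stayed at 44.2° under 0.48 N m, well above the 0.25 N m turning torque. So it is at its stop, snug after about 0.67 rad. I'll reseat the socket for the finish and apply a light clockwise hold.

Call:
{"op": "step_arm", "data": {
  "targets": [
    [0.1, [30, 1, 0], [0, 0, 0.07]],
    [0.1, [60, 2, 0], [0, 0, 0.136]],
    [0.1, [67.9, 2.9, -15], [0, 0, 0.136]],
    [0.1, [67.9, 2.9, -30], [0, 0, 0.136]],
    [0.1, [67.9, 2.9, -30], [0, 0, 0.136]],
    [0.1, [67.9, 2.9, -30], [0, 0, 0.136]]
  ]
}}

```text
time: 20.7
ee_pos: [0.4815, -0.1524, 0.2036]
tcp_rot: [-179.9, 0.1, 14.6]
wrist_force: [0.3, -1.0, -1.8]
opening: 0.0201
grasp_force: 118.2
```

Call:
{"op": "step_arm", "data": {
  "targets": [
    [0.1, [-0.7, -0.1, -15], [0, 0, 0]],
    [0.1, [-0.7, -0.1, -24], [0, 0, 0]],
    [0.1, [-0.7, -0.1, -28], [0, 0, 0]],
    [0.1, [-0.7, -0.1, -31], [0, 0, 0]],
    [0.1, [-0.7, -0.1, -34], [0, 0, 0]],
    [0.1, [-0.7, -0.1, -36.5], [0, 0, 0]],
    [0.1, [-0.7, -0.1, -38], [0, 0, 0]],
    [0.1, [-0.7, -0.1, -38], [0, 0, 0]]
  ]
}}

```text
time: 21.5
ee_pos: [0.4813, -0.1527, 0.1671]
tcp_rot: [180.0, -0.0, 14.6]
wrist_force: [-1.4, 0.2, 2.4]
opening: 0.0202
grasp_force: 118.9
```

Call:
{"op": "step_arm", "data": {
  "targets": [
    [0.1, [0, 0, 0], [0, 0, -0.06]],
    [0.1, [0, 0, 0], [0, 0, -0.12]],
    [0.1, [0, 0, 0], [0, 0, -0.17]],
    [0.1, [0, 0, 0], [0, 0, -0.2]],
    [0.1, [0, 0, 0], [0, 0, -0.23]]
  ]
}}

```text
time: 22.0
ee_pos: [0.4812, -0.1529, 0.167]
tcp_rot: [180.0, -0.0, 1.3]
wrist_force: [-2.9, -1.2, 6.1]
opening: 0.02
grasp_force: 119.3
```

```bash
python3 st.py
```

```text
[ 0.4812 -0.1529  0.167 ] [-2.9 -1.2  6.1] [-0.21   0.628  0.144] 161.04 [ 1.7996e+02 -3.0000e-02  1.3500e+00] 0.02
```

Call:
{"op": "step_arm", "data": {
  "targets": [
    [0.1, [0, 0, 0], [0, 0, -0.025]],
    [0.1, [0, 0, 0], [0, 0, -0.05]],
    [0.1, [0, 0, 0], [0, 0, -0.05]],
    [0.1, [0, 0, 0], [0, 0, -0.05]]
  ]
}}

```text
time: 22.4
ee_pos: [0.4812, -0.1529, 0.167]
tcp_rot: [180.0, -0.0, -1.5]
wrist_force: [-3.6, -0.0, 5.7]
opening: 0.0201
grasp_force: 119.3
```

```bash
python3 st.py
python3 - <<'E'
from h import *
a=np.load("top.npz"); im,d,p=cap("top"); w=world(d,p)
for u,v in((242,296),(208,306),(308,170),(375,170),(485,212),(522,318),(120,332),(125,260)):
    s=np.s_[v-8:v+9,u-8:u+9]; print((u,v),"median |dz| mm",np.round(1e3*np.nanmedian(abs(w[s][...,2]-a["w"][s][...,2])),1))
E
python3 st.py
```

```text
[ 0.4812 -0.1529  0.167 ] [-3.6 -0.   5.7] [-0.219  0.655  0.214] 163.84 [ 1.7996e+02 -3.0000e-02 -1.4500e+00] 0.0201
(242, 296) median |dz| mm 1.8
(208, 306) median |dz| mm 1.8
(308, 170) median |dz| mm 1.7
(375, 170) median |dz| mm 1.9
(485, 212) median |dz| mm 3.4
(522, 318) median |dz| mm 620.9
(120, 332) median |dz| mm 1.9
(125, 260) median |dz| mm 2.1
[ 0.4812 -0.1529  0.167 ] [-2.9 -0.7  5.3] [-0.265  0.648  0.199] 163.84 [ 1.7996e+02 -3.0000e-02 -1.4500e+00] 0.0203
```

```bash
python3 -c "
from workcell import bot
print(bot.job_done())"
```

```text
the job is handed in; nothing more can be done
None
```

I handed the job in: the bolt is home against its stop and the 21 mm (blue) socket fits. The nut turned about 0.67 rad clockwise and did not move under 0.48 N m, so I take it as snug, although the socket slipped past the nut's corners once before I reseated it. The socket is still gripped, upright and fully down; the other two stand in the tray and I saw nothing disturbed, though one cup was hidden by the arm in the last check.

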